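Isolate the bench machine for a blade change

ROBOT

A 6-joint arm with a two-finger parallel gripper is mounted at the origin on the work surface. World frame = base frame: x ahead of the robot, y to its left, z up, the work surface at z = 0. Lengths are in mm, angles in rad, forces in N, time in s.
With the tool pointing down it reaches from about 350 to 775 mm from the base axis. Payload 7.3 kg.
Tool frame: the origin (TCP) lies between the finger pads; the fingertips stand 14 mm ahead of it and the grasp point (between the pads) lies 5 mm behind it; y points along the fingers, z is the direction in which the jaws open and shut, and the axes are right-handed (so a half turn about y gives the same grasp; the last joint's range is limited). The gripper opens to 92 mm and grips with 3 to 60 N. Pads are 19 mm wide; open, the fingers measure 130 mm over their backs; the gripper's body (75 mm by 190 mm) begins 47 mm behind the grasp point.
Start: joints at [-1.302, 0.342, 1.524, -0, 1.275, -0.146], TCP at [211.602, -480.487, 240.741] pointing down, gripper open.
Joint ranges: [-2.53, 2.53], [-0.77, 2.02], [0.04, 2.7], [-1, 4.14], [0.28, 2.66], [-3.11, 3.11]. Speed limits (rad/s): [2.57, 2.57, 3.14, 3.14, 3.14, 3.14].

INTERFACE

Orientations are given as [roll, pitch, yaw] about the fixed x, y, z axes, in that order (R = Rz(yaw) Ry(pitch) Rx(roll)).
In Python, from plant import bot, vision, order gives the robot as it stands.
- The arm moves only by the tool apply_moves, never from a script. Its argument "rows" is a list of rows, each a list of 3 entries, a list of its own where there are three numbers: the shift along the tool's x, y, z in cm, then the turn about the tool's y in rad, then the finger opening in cm, from 0 to 9.18. A call has 1 to 5 rows; each row is the pose to reach, as a shift and turn from the pose measured when the call began, along the tool's axes at that moment; what a row does not reach only later rows make up. A row lasts 1/8 s, in which the tool goes at most 62.5 mm and 10.7 degrees, less where a joint would pass 70% of its speed; a pose out of reach is approached as far as the arm can. A call with a gripper value outside its range is refused whole. The fingers move at their own pace and stop on an object; the grip force is fixed at half the most. Time passes only in rows, so rows that repeat a pose let the fingers close. It gives the time, the measured TCP pose, the force and the opening at its end, in the units of the state.
- bot.get_obs(): the state, without advancing time (a new reading comes with each control period).
- vision.capture(name): name is "scene" or "top" or "wrist"; returns the picture (400x640x3 uint8, red, green, blue); there is no depth.
- vision.camera_info(name): a dict with "mtx" (3x3 intrinsics, pixels), "rvec" (rotation vector, rad) and "tvec" (3), from world to camera coordinates, as OpenCV has them. Camera axes: x right, y down, z forward; pixel columns grow to the right and rows downward; lengths in mm; the calibration is good to about 2 mm. A picture is of the moment at which its call begins: read the wrist's pose just before it. camera_info takes no time and is no camera call; for the wrist camera it gives the pose at the moment of the call.
- order.close_job(): hands the job in, once; it reports no verdict.
The state is a dict: "time": time; "joint_positions": joint angles; "dq": joint speeds; "tau": joint torques, N m; "tool_pos": TCP position; "tcp_rot": TCP orientation; "contact_force": force on the tool from outside, world axes, zero at the start; "moment": the same for the moment, N m; "grip_width": finger opening in mm.
Only numpy, scipy, OpenCV 4.12 (cv2) and the standard library are available. Lean on these libraries where they do the work, as an engineer would, in place of code of your own. Each camera call takes 0.05 s, during which the arm holds its last target.

TASK

Someone is about to change a saw blade: turn the handle of the bench isolator that has the lockout hasp to off (anticlockwise, fully to its stop), and then swing its steel hasp out so that the hole in the hasp lies right over the hole in the fixed lug, ready for a padlock. Leave the other isolator (the one without a hasp) on, and do not shift the things lying around.

Things in the scene. Friction and masses are not known exactly. Their poses are not given: they have to be found in the camera images.
- isolator: The isolator to work on: grey box 160 x 130 mm and 75 mm high lying face up, screwed to the bench. Origin: centre of its underside. In its own axes: x runs along the 160 mm side, from the black cable gland end to the end where the lug sticks out; z up. On its face, the handle axis is at x -30, y 0 mm, the hasp's pivot at x 45, y 8 mm. The lug is a flat steel plate, fixed, 34 mm wide, along x from 45 to 138 mm at y 8 mm, its top at z 81 mm, with a 14 mm hole at x 120 mm.
- isolator_handle (a joint): Turn of the isolator's handle (rad) about its upright axis, anticlockwise from above: 0 = on (bar along the box's x), 1.4 = off, at a hard stop (bar nearly across the box). It starts within 0.12 of on. Stiff (0.2 N m), stays where it is left.
- isolator_grip (a point): Point on the handle's turning axis at the height to grip. The handle is a black upright bar 108 mm long, 16 mm thick and 35 mm high, centred on the axis, the underside of the bar 83 mm and its top 118 mm above the bench, on a flat round boss; this point is 103 mm above the bench. Its x axis lies along the bar, z is up.
- hasp (a joint): Swing of the hasp (rad) about its upright pivot, anticlockwise from above: 0 = folded (along the box's -y), 1.57 = out along the box's +x with its hole over the lug's hole; it can swing past this to 2.0, there is no stop in between. It starts within 0.2 of folded. Light friction (0.06 N m), stays where it is left. A heel behind the pivot strikes the handle bar at about 1.25 rad and goes no further while the handle is on; with the handle off it passes freely.
- hasp_pivot (a point): Pivot axis of the hasp, on the box, at the underside of the hasp's plate (86.5 mm above the bench).
- hasp_post (a point): Finger post of the hasp: upright round steel post, 14 mm diameter, 37 mm high, 42 mm from the pivot, from 91.5 to 128.5 mm above the bench; this point is on its axis, 116.5 mm above the bench. The hasp below it is a flat steel plate 18 mm wide and 5 mm thick.
- hasp_eye (a point): Centre of the 14 mm hole near the free end of the hasp, 75 mm from its pivot, in line with the post (mid thickness of the plate, 89 mm above the bench).
- lug_eye (a point): Centre of the 14 mm hole in the fixed lug, at its top face, 81 mm above the bench and 75 mm from the hasp's pivot.
- neighbour: The other isolator, to be left on: the same box and handle, but no hasp and no lug. Origin: centre of its underside.
- neighbour_handle (a joint): Turn of the other isolator's handle (rad): 0 = on, 1.4 = off. Starts within 0.1 of on.
- batten: Loose wooden batten, 130 x 32 x 28 mm, lying between the two isolators. Origin: centre of its underside.
- disc_a: Loose wooden disc, 48 mm diameter, 12 mm thick. Origin: centre of its underside.
- disc_b: Loose wooden disc, 44 mm diameter, 12 mm thick. Origin: centre of its underside.
- hammer: Loose hammer lying at the side, 260 mm long, under 30 mm high. Origin: under the middle of its length.
- screwdriver: Loose screwdriver lying at the side, 200 mm long, under 30 mm high. Origin: under the middle of its length.
- glue: Glue bottle, 60 mm diameter, 160 mm high, standing. Origin: centre of its underside.
- offcut: Loose wooden block, 70 x 50 x 45 mm. Origin: centre of its underside.
Mind the look-alikes: they are no part of the job. Leave any orange look-alike of the isolator alone.

How it is judged:
By the outcome, as a careful person would: the job done as asked, in the order asked, and still so for the second after the job is handed in, with the robot touching nothing.
It also fails if it takes over 51 s, if anything falls off the work surface, if the arm or the gripper's body presses on something with over 40 N, if the wrist force passes 120 N, or if a joint passes its speed limit or range.

## Working session

There is one attempt and no reset: what is moved stays moved. The work goes in short steps, Python scripts to look and compute and a tool call to move; the robot and the scene stay as the last step left them, time stands still between calls to the robot, and variables do not carry over. Pictures are saved under pics/ and viewed, and the job is handed in when it is done.

Besides the shell and the picture viewer there is one more tool, called by a JSON object that holds its "api" and its "payload". apply_moves: Moves the arm, as the interface text tells. Its arguments: {"type":"object","properties":{"rows":{"type":"array","items":{"type":"array"}}},"required":["rows"]}

```bash
ls; mkdir -p pics; python3 - <<'E'
from plant import bot, vision, order
import cv2
print(bot.get_obs())
for n in ("scene","top"):
    im=vision.capture(n); cv2.imwrite(f"pics/{n}0.png",im[:,:,::-1]); print(n,vision.camera_info(n))
E
```

```text
pics
{'time': 0.0, 'joint_positions': array([-1.30199609e+00,  3.42700904e-01,  1.52503053e+00,  2.44311418e-05,
        1.27540974e+00, -1.45961830e-01]), 'dq': array([ 9.42528028e-04,  1.05212015e-03,  8.86508135e-04,  7.12807486e-04,
       -6.81805795e-04,  8.18101340e-05]), 'tau': array([ 8.67602284e-05, -4.31247103e+01, -2.44224751e+01,  7.18830898e-02,
        5.61777223e-02, -1.28199981e-04]), 'tool_pos': array([ 211.49965878, -480.08159204,  240.0515632 ]), 'tcp_rot': array([-1.57232498e+00,  2.48336669e-04, -2.72683791e+00]), 'contact_force': array([ 0.20453591,  0.69771151, -0.79841119]), 'moment': array([0.06320227, 0.04163369, 0.06662576]), 'grip_width': 92.01339781718855}
scene {'mtx': array([[491.8470598 ,   0.        , 326.80385243],
       [  0.        , 491.8470598 , 199.94148584],
       [  0.        ,   0.        ,   1.        ]]), 'rvec': array([ 2.46497963,  0.75733373, -0.20715509]), 'tvec': array([-368.35940595, -171.17468844, 1571.7787215 ])}
top {'mtx': array([[503.72104691,   0.        , 319.0958621 ],
       [  0.        , 503.72104691, 200.05189944],
       [  0.        ,   0.        ,   1.        ]]), 'rvec': array([ 2.19117656, -2.17222222,  0.08514085]), 'tvec': array([  13.80991289,  438.88875383, 1674.25015081])}
```

View pics/scene0.png

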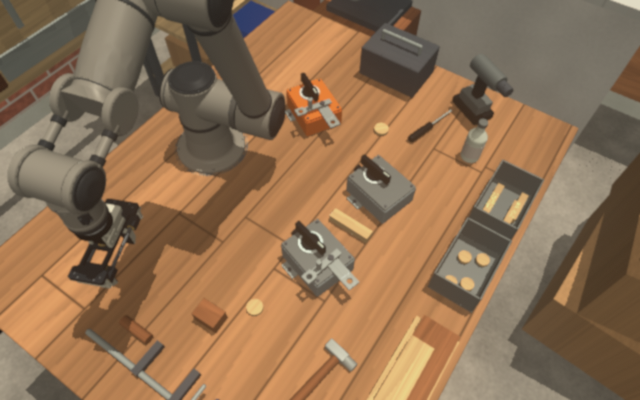

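View pics/top0.png

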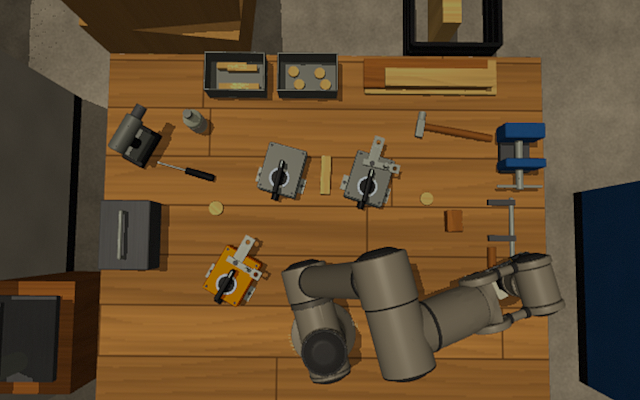

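The candidates in the top view are the grey box with the lug at (370,180), the grey box without a lug at (283,172), and the orange one at (232,275). The grey box with lug and hasp fits, so I'll confirm it in an enlarged crop.

```bash
python3 - <<'E'
import cv2
a=cv2.imread("pics/top0.png")[125:225,325:425]; b=cv2.imread("pics/scene0.png")[210:310,265:365]
cv2.imwrite("pics/crop0.png",cv2.hconcat([cv2.resize(a,(400,400),interpolation=cv2.INTER_CUBIC),cv2.resize(b,(400,400),interpolation=cv2.INTER_CUBIC)]))
E
```

```text
(no output)
```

View pics/crop0.png

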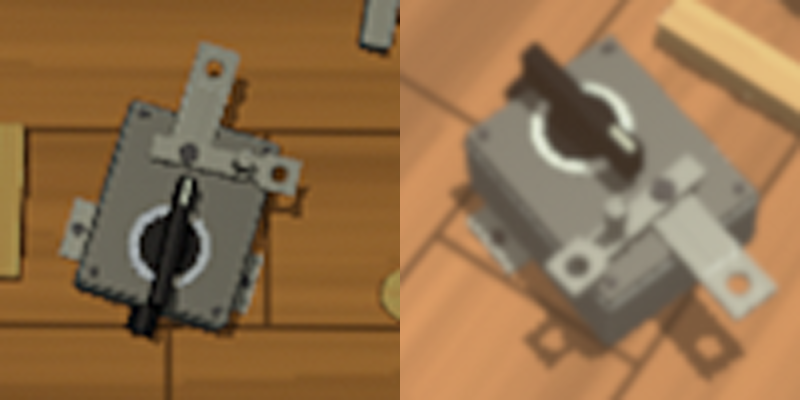

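The crop shows the grey isolator with its lug hole at top px (378.5,142), hasp pivot (372.3,163), hasp eye (395,168.8), and white ring centre (367.3,186). It has both hasp and lug, so it is the target.

```bash
cat > h.py <<'E'
import numpy as np, cv2
from plant import bot, vision, order
from scipy.spatial.transform import Rotation as R
def ray(info,px,z):
    M=cv2.Rodrigues(np.array(info["rvec"]))[0]; t=np.array(info["tvec"]).ravel(); K=info["mtx"]
    d=M.T@np.linalg.solve(K,np.array([px[0],px[1],1.])); c=-M.T@t
    return c+d*(z-c[2])/d[2]
def proj(info,p):
    return cv2.projectPoints(np.array([p],float),info["rvec"],info["tvec"],info["mtx"],None)[0].ravel()
E
python3 - <<'E'
from h import *
i=vision.camera_info("top"); c=lambda u,v:(325+u/4-.4,125+v/4-.4)
j=vision.camera_info("scene"); s=lambda u,v:(265+u/4-.4,210+v/4-.4)
for n,a,b,z in [("lug",(214,68),(738,283),81),("piv",(189,152),(661,187),92),("eye",(280,175),(577,265),91.5),("ring",(169,244),(581,128),76),("post",(245,168),(613,212),128)]:
    print(n,ray(i,c(*a),z).round(1),ray(j,s(b[0]-400,b[1]),z).round(1))
for n,a in [("bar tip near",(188,180)),("bar tip far",(142,325))]: print(n,ray(i,c(*a),118).round(1))
o=bot.get_obs(); Rm=R.from_euler('xyz',o['tcp_rot']).as_matrix(); print(Rm.round(3)); 
print(vision.camera_info("wrist"))
E
```

```text
lug [ 626.6 -173.1   81. ] [ 627.6 -174.1   81. ]
piv [ 555.6 -151.6   92. ] [ 553.2 -150.3   92. ]
eye [ 537.6 -225.    91.5] [ 539.7 -224.9   91.5]
ring [ 482.6 -137.1   76. ] [ 481.1 -137.3   76. ]
post [ 537.7 -192.   128. ] [ 547.7 -196.5  128. ]
bar tip near [ 529.2 -148.1  118. ]
bar tip far [ 413.7 -111.9  118. ]
[[-0.915 -0.     0.403]
 [-0.403  0.001 -0.915]
 [-0.    -1.    -0.001]]
{'mtx': array([[275.61606928,   0.        , 321.08927351],
       [  0.        , 275.61606928, 199.45541913],
       [  0.        ,   0.        ,   1.        ]]), 'rvec': array([-2.45075521,  1.596353  ,  0.20439693]), 'tvec': array([-524.38739136,  -31.84135203,  390.3225437 ])}
```

{"api": "apply_moves", "payload": {"rows": [[[-7.5,0,-4.0],0.14,9],[[-13,0,-7],0.28,9],[[-18.5,0,-10],0.42,9],[[-24,0,-13],0.56,9],[[-29.5,0,-15.5],0.7,9]]}}

```text
time: 0.72
tool_pos: [405.9, -233.7, 240.3]
tcp_rot: [-1.572, -0.001, 2.852]
contact_force: [0.2, -0.7, -0.4]
grip_width: 89.9
```

```bash
cat >> h.py <<'E'
def rel(target,yawz=None):
    o=bot.get_obs(); M=R.from_euler('xyz',o['tcp_rot']).as_matrix()
    print("t %.2f"%o['time'],"pos",o['tool_pos'].round(1),"zyaw",np.degrees(np.arctan2(M[1,2],M[0,2])).round(1),"F",o['contact_force'].round(1),"m",o['moment'].round(2),"w",round(o['grip_width'],1),"down",M[:,1].round(3),"q",o['joint_positions'].round(2))
    print("shift cm",(M.T@(np.array(target)-o['tool_pos'])/10).round(2), "turn", None if yawz is None else round(float((np.arctan2(M[1,2],M[0,2])-np.radians(yawz)+np.pi)%(2*np.pi)-np.pi),3))
E
python3 -c "
from h import *
rel([482.5,-137.5,240],-107.3)"
```

```text
t 0.72 pos [ 405.9 -233.7  240.3] zyaw -106.6 F [ 0.2 -0.7 -0.4] m [-0.01 -0.01  0.  ] w 89.9 down [-0.001  0.001 -1.   ] q [-0.69  0.24  1.67  0.    1.23  1.17]
shift cm [ -4.59   0.04 -11.41] turn 0.012
```

{"api": "apply_moves", "payload": {"rows": [[[-2,0,-5.5],0.01,9],[[-4.6,0,-11.4],0.01,9],[[-4.6,0,-11.4],0.01,9]]}}

```text
time: 1.1
tool_pos: [484.2, -134.1, 239.9]
tcp_rot: [-1.573, -0.001, 2.848]
contact_force: [-0.1, 0.2, -0.4]
grip_width: 90.7
```

```bash
python3 - <<'E'
from h import *
rel([482.5,-137.5,108],-107.3)
i=vision.camera_info("wrist"); im=vision.capture("wrist"); cv2.imwrite("pics/w1.png",im[:,:,::-1])
for n,p in dict(axis=(482.5,-137.5,118),pivot=(555,-151.5,92),lug=(627,-173.5,81),eye=(538,-225,91.5)).items(): print(n,proj(i,p).round(1))
t=vision.capture("top"); cv2.imwrite("pics/t1.png",cv2.resize(t[125:225,325:425,::-1],(400,400),interpolation=cv2.INTER_CUBIC))
E
```

```text
t 1.10 pos [ 484.2 -134.1  239.9] zyaw -106.8 F [-0.1  0.2 -0.4] m [0.05 0.02 0.02] w 90.7 down [-0.001  0.002 -1.   ] q [-0.42  0.3   1.58  0.    1.26  1.44]
shift cm [ 0.05 13.19  0.4 ] turn 0.008
axis [325.1 198.3]
pivot [317.7 122.4]
lug [317.9  43.9]
eye [391.5 117.4]
```

View pics/w1.png

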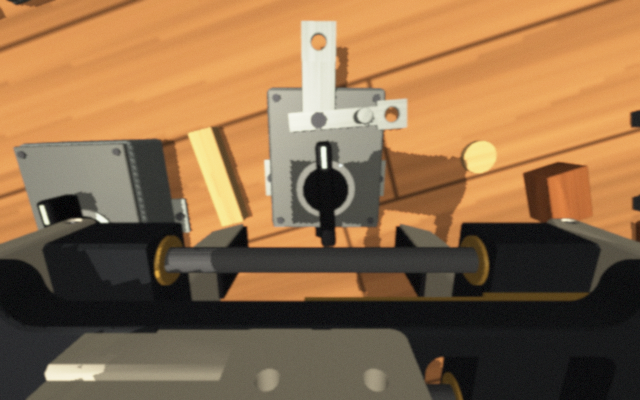

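The wrist view shows the bar tips at about (324,145) and (328,240), ring centre (326,187), pivot (319,119), post top (365,115), hasp eye (393,114) and lug hole (319,41). These are within 3 px of prediction.

```bash
python3 - <<'E'
from h import *
i=vision.camera_info("wrist")
for n,p,z in [("tipF",(324,145),118),("tipN",(328,240),118),("ring",(326,187.5),76),("pivot",(319,119),92),("post",(365,115),128.5),("eye",(393,114),91.5),("lug",(319,41),81)]: print(n,ray(i,p,z).round(1))
rel([483,-137.5,108],-107.3)
E
```

```text
tipF [ 530.9 -154.6  118. ]
tipN [ 436.9 -130.5  118. ]
ring [ 482.  -142.6   76. ]
pivot [ 555.8 -157.    92. ]
post [ 546.  -197.1  128.5]
eye [ 538.5 -230.4   91.5]
lug [ 627.  -178.8   81. ]
t 1.20 pos [ 482.5 -137.   239.9] zyaw -107.0 F [ 0.1  0.6 -0.1] m [0.04 0.07 0.  ] w 89.8 down [-0.002  0.001 -1.   ] q [-0.43  0.3   1.59  0.    1.26  1.44]
shift cm [-0.09 13.19  0.04] turn 0.005
```

```bash
python3 - <<'E'
from h import *
i=vision.camera_info("wrist"); im=vision.capture("wrist"); cv2.imwrite("pics/w2.png",im[:,:,::-1])
cv2.imwrite("pics/w2c.png",cv2.resize(im[10:260,250:430,::-1],(576,800))[:600] if 0 else cv2.resize(im[20:260,250:430,::-1],(450,600),interpolation=cv2.INTER_CUBIC))
print(i['tvec'],i['rvec'])
rel([483,-137.5,108],-107.3)
E
```

```text
[ 10.06335921 453.73639037 515.13942969] [-1.77029857  2.39146486  0.30598213]
t 1.25 pos [ 482.1 -137.9  240. ] zyaw -107.1 F [0.4 1.1 0.6] m [-0.01  0.03  0.03] w 89.6 down [-0.002  0.001 -1.   ] q [-0.43  0.3   1.59  0.    1.26  1.44]
shift cm [-0.1  13.2  -0.05] turn 0.003
```

View pics/w2c.png

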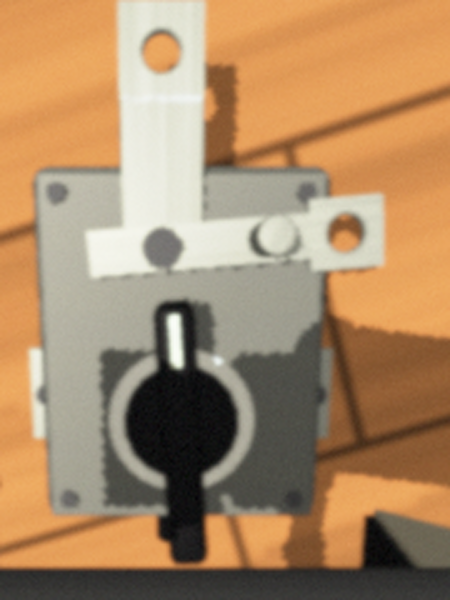

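```bash
python3 - <<'E'
from h import *
i=vision.camera_info("wrist"); c=lambda u,v:(250+u/2.5-.3,20+v/2.5-.3)
P={}
for n,p,z in [("tipF",(174,304),118),("tipN",(189,558),118),("ring",(182,420),76),("pivot",(163,247),92),("post",(279,236),128.5),("eye",(346,231),91.5),("lug",(161,50),81)]: P[n]=ray(i,c(*p),z); print(n,P[n].round(1))
a=lambda v:np.degrees(np.arctan2(v[1],v[0])).round(1)
print("boxyaw",a(P["lug"]-P["pivot"]),"from ring-pivot",a(P["pivot"]-P["ring"])-6.1,"bar",a(P["tipF"]-P["tipN"]),"hasp",a(P["eye"]-P["pivot"]),np.linalg.norm((P["lug"]-P["pivot"])[:2]),np.linalg.norm((P["eye"]-P["pivot"])[:2]),np.linalg.norm((P["tipF"]-P["tipN"])[:2]),(P["tipF"]+P["tipN"])/2)
E
```

```text
tipF [ 535.1 -152.3  118. ]
tipN [ 434.2 -127.6  118. ]
ring [ 482.6 -139.6   76. ]
pivot [ 557.1 -154.2   92. ]
post [ 547.2 -195.2  128.5]
eye [ 541.2 -227.1   91.5]
lug [ 629.1 -175.7   81. ]
boxyaw -16.6 from ring-pivot -17.2 bar -13.7 hasp -102.3 75.19473848431619 74.60471578591144 103.89543634973687 [ 484.62086437 -139.94511382  118.        ]
```

{"api": "apply_moves", "payload": {"rows": [[[-0.1,5,0.05],-0.045,9],[[-0.1,10,0.05],-0.045,9],[[-0.1,13,0.05],-0.045,9],[[-0.1,13.8,0.05],-0.045,9],[[-0.1,13.8,0.05],-0.045,9]]}}

```text
time: 1.88
tool_pos: [482.5, -139.5, 102.5]
tcp_rot: [-1.572, -0.002, 2.886]
contact_force: [0.4, -1.0, 0.3]
grip_width: 89.8
```

```bash
python3 - <<'E'
from h import *
im=vision.capture("wrist"); cv2.imwrite("pics/w3.png",im[:,:,::-1])
rel([482.7,-138.5,102],-104.5)
E
```

```text
t 1.93 pos [ 483.  -139.5  103.1] zyaw -104.6 F [ 0.2  0.4 -0.2] m [ 0.06  0.03 -0.02] w 90.0 down [-0.     0.001 -1.   ] q [-0.43  0.46  1.77  0.    0.91  1.39]
shift cm [ 0.06  0.11 -0.08] turn -0.002
```

View pics/w3.png

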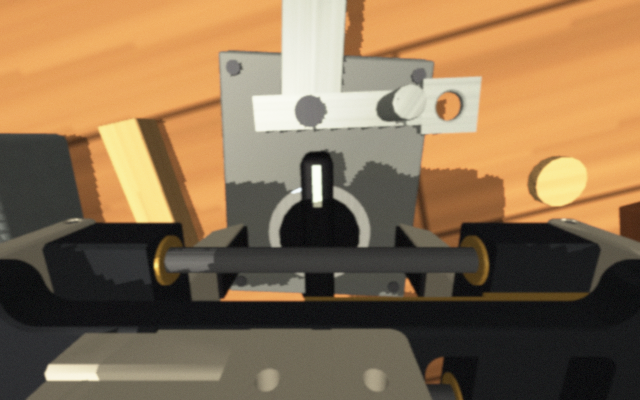

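The bar, at u≈317, stands parallel to the fingers and about midway between them (247–397). I'll close the gripper.

{"api": "apply_moves", "payload": {"rows": [[[0.05,0.1,-0.05],0,4],[[0.05,0.1,-0.05],0,1],[[0.05,0.1,-0.05],0,0],[[0.05,0.1,-0.05],0,0],[[0.05,0.1,-0.05],0,0]]}}

```text
time: 2.55
tool_pos: [482.7, -138.8, 102.1]
tcp_rot: [-1.571, -0.0, 2.886]
contact_force: [1.1, 0.1, 0.5]
grip_width: 44.8
```

{"api": "apply_moves", "payload": {"rows": [[[0,0,0],0,0],[[0,0,0],0,0],[[0,0,0],0,0]]}}

```text
time: 2.92
tool_pos: [482.8, -138.2, 102.1]
tcp_rot: [-1.572, -0.0, 2.886]
contact_force: [0.6, 1.1, 0.5]
grip_width: 15.6
```

Width is 15.6 mm, so the bar is gripped. Now I'll turn it anticlockwise (negative about tool y), slowly.

{"api": "apply_moves", "payload": {"rows": [[[0,0,0],0,0],[[0,0,0],-0.12,0],[[0,0,0],-0.24,0],[[0,0,0],-0.36,0],[[0,0,0],-0.48,0]]}}

```text
time: 3.55
tool_pos: [482.9, -138.4, 102.1]
tcp_rot: [-1.572, 0.001, -2.914]
contact_force: [-0.0, 0.2, -0.1]
grip_width: 15.9
```

```bash
python3 -c "
from h import *
rel([482.7,-138.5,102],-26.7)"
```

```text
t 3.55 pos [ 482.9 -138.4  102.1] zyaw -77.0 F [-0.   0.2 -0.1] m [-0.06 -0.02 -0.21] w 15.9 down [ 0.     0.002 -1.   ] q [-0.43  0.46  1.77  0.    0.91  0.91]
shift cm [0.02 0.01 0.01] turn -0.877
```

{"api": "apply_moves", "payload": {"rows": [[[0,0,0],-0.14,0],[[0,0,0],-0.28,0],[[0,0,0],-0.42,0],[[0,0,0],-0.56,0],[[0,0,0],-0.7,0]]}}

```text
time: 4.18
tool_pos: [483.0, -138.5, 102.1]
tcp_rot: [-1.571, 0.002, -2.21]
contact_force: [0.7, 1.0, 0.0]
grip_width: 16.0
```

{"api": "apply_moves", "payload": {"rows": [[[0,0,0],-0.08,0],[[0,0,0],-0.14,0],[[0,0,0],-0.18,0],[[0,0,0],-0.18,0]]}}

```text
time: 4.68
tool_pos: [483.0, -138.5, 102.1]
tcp_rot: [-1.571, 0.002, -2.031]
contact_force: [0.2, 0.9, -0.7]
grip_width: 16.0
```

```bash
python3 -c "
from h import *
rel([482.7,-138.5,102],-26.7)"
```

```text
t 4.67 pos [ 483.  -138.5  102.1] zyaw -26.4 F [ 0.2  0.9 -0.7] m [-0.03 -0.07 -0.43] w 16.0 down [ 0.001  0.002 -1.   ] q [-0.43  0.46  1.77  0.    0.91  0.03]
shift cm [ 0.01  0.01 -0.03] turn 0.005
```

{"api": "apply_moves", "payload": {"rows": [[[0,0,0],-0.03,0],[[0,0,0],-0.06,0],[[0,0,0],-0.06,0]]}}

```text
time: 5.05
tool_pos: [483.0, -138.6, 102.1]
tcp_rot: [-1.571, 0.002, -1.972]
contact_force: [-0.4, 0.2, -0.3]
grip_width: 16.4
```

```bash
python3 -c "
from h import *
rel([482.7,-138.5,102],-26.7)"
```

```text
t 5.05 pos [ 483.  -138.6  102.1] zyaw -23.0 F [-0.4  0.2 -0.3] m [-0.08 -0.02 -0.8 ] w 16.4 down [ 0.001  0.002 -1.   ] q [-0.43  0.46  1.77  0.    0.91 -0.03]
shift cm [ 0.    0.01 -0.03] turn 0.065
```

The moment rose to 0.8 N m, well above the 0.2 N m friction, so the handle is at its stop. I'll open only to 40 mm to stay clear of the hasp, then rise.

{"api": "apply_moves", "payload": {"rows": [[[0,0,0],0.05,4],[[0,0,0],0.05,4],[[0,0,0],0.05,4],[[0,-3,0],0.05,4],[[0,-7,0],0.05,4]]}}

```text
time: 5.68
tool_pos: [482.3, -138.4, 172.1]
tcp_rot: [-1.574, 0.002, -2.02]
contact_force: [0.2, -0.4, 0.4]
grip_width: 40.2
```

{"api": "apply_moves", "payload": {"rows": [[[0,-5,0],0,2],[[3,-7,0],0,0],[[3,-7,0],0,0],[[3,-7,0],0,0]]}}

```text
time: 6.18
tool_pos: [469.0, -165.1, 241.2]
tcp_rot: [-1.575, 0.002, -2.021]
contact_force: [0.3, 0.6, -0.4]
grip_width: 4.8
```

```bash
python3 - <<'E'
from h import *
rel([547,-195,250],-26.7)
i=vision.camera_info("wrist");im=vision.capture("wrist"); cv2.imwrite("pics/w4.png",im[:,:,::-1]); np.save("i4.npy",i,allow_pickle=True)
E
```

```text
t 6.17 pos [ 469.  -165.1  241.2] zyaw -25.8 F [ 0.3  0.6 -0.4] m [-0.02  0.02  0.06] w 4.8 down [-0.003  0.004 -1.   ] q [-0.49  0.29  1.59  0.    1.26 -0.04]
shift cm [-0.7  -0.92  8.32] turn 0.016
```

View pics/w4.png

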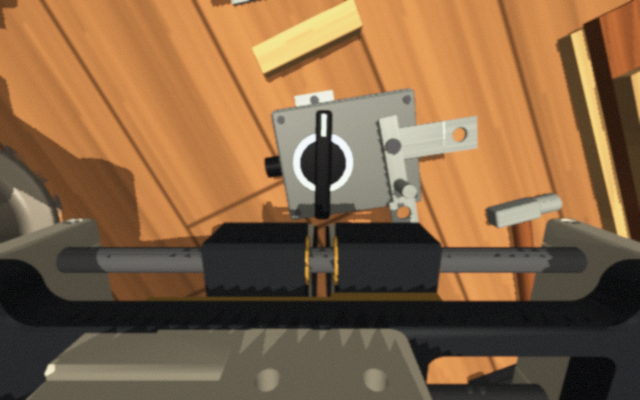

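The handle bar now lies across the box, from (324,112) to (322,215), about 80° from the box's long edge (1.4 rad). The post top is at (409,189), pivot (393,146) and lug hole (459,134).

```bash
python3 - <<'E'
from h import *
im=cv2.imread("pics/w4.png"); cv2.imwrite("pics/w4c.png",cv2.resize(im[80:230,260:490],(736,480),interpolation=cv2.INTER_CUBIC))
E
```

```text
(no output)
```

View pics/w4c.png

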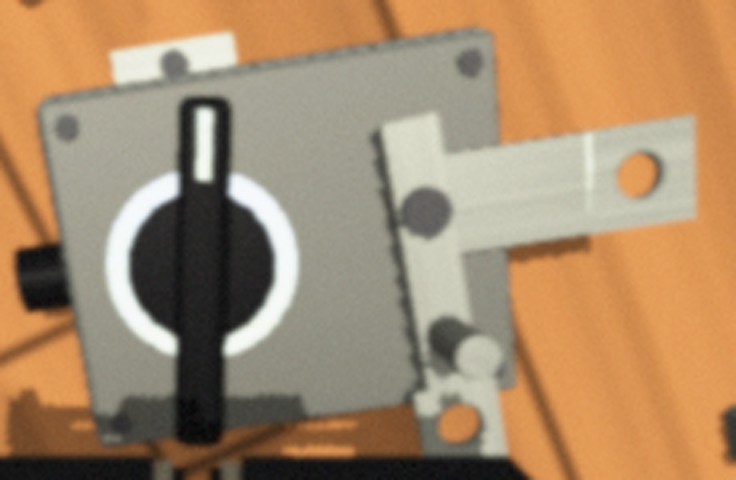

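```bash
python3 - <<'E'
from h import *
i=np.load("i4.npy",allow_pickle=True).item(); c=lambda u,v:(260+u/3.2-.3,80+v/3.2-.3)
P={}
for n,p,z in [("ring",(202,263),76),("tipF",(206,102),118),("tipN",(200,438),118),("pivot",(426,212),92),("post",(480,355),128.5),("postbase",(452,338),91.5),("eye",(460,422),91.5),("lug",(639,174),81)]: P[n]=ray(i,c(*p),z); print(n,P[n].round(1))
a=lambda v:np.degrees(np.arctan2(v[1],v[0])).round(1)
print(a(P["lug"]-P["pivot"]),a(P["eye"]-P["pivot"]),a(P["post"]-P["pivot"]),a(P["tipF"]-P["tipN"]))
rel([547.2,-194.7,240],-12.5)
E
```

```text
ring [ 483.7 -137.9   76. ]
tipF [507. -92. 118.]
tipN [ 461.2 -183.4  118. ]
pivot [ 557.8 -153.    92. ]
post [ 549.2 -193.1  128.5]
postbase [ 550.  -195.9   91.5]
eye [ 541.5 -224.9   91.5]
lug [ 629.1 -174.    81. ]
-16.5 -102.7 -102.1 63.4
t 6.22 pos [ 469.  -164.9  240.9] zyaw -25.7 F [ 0.6 -0.5  0.2] m [ 0.01 -0.07 -0.04] w 2.1 down [-0.004  0.004 -1.   ] q [-0.49  0.29  1.59  0.    1.26 -0.04]
shift cm [-0.71  0.05  8.34] turn -0.231
```

{"api": "apply_moves", "payload": {"rows": [[[-0.8,0,5],-0.12,5],[[-0.8,0,8.4],-0.23,5],[[-0.8,0,8.4],-0.23,5],[[-0.8,0,8.4],-0.23,5]]}}

```text
time: 6.72
tool_pos: [547.5, -193.3, 239.3]
tcp_rot: [-1.578, 0.004, -1.79]
contact_force: [-0.4, 0.7, -1.0]
grip_width: 37.6
```

```bash
python3 - <<'E'
from h import *
rel([548.2,-194.2,114],-12.5)
E
```

```text
t 6.72 pos [ 547.5 -193.3  239.3] zyaw -12.6 F [-0.4  0.7 -1. ] m [-0.06 -0.15  0.02] w 37.6 down [-0.006  0.005 -1.   ] q [-0.47  0.45  1.36  0.    1.34 -0.25]
shift cm [ 0.13 12.52  0.18] turn -0.001
```

{"api": "apply_moves", "payload": {"rows": [[[0.1,5,0.1],0,5],[[0.1,9,0.15],0,5],[[0.1,12.5,0.15],0,5],[[0.1,12.5,0.15],0,5],[[0.1,12.5,0.15],0,5]]}}

```text
time: 7.35
tool_pos: [548.4, -193.9, 115.8]
tcp_rot: [-1.576, 0.004, -1.791]
contact_force: [1.0, -0.4, 0.4]
grip_width: 49.6
```

```bash
python3 - <<'E'
from h import *
rel([548.2,-194.2,114],-12.5)
i=vision.camera_info("wrist");im=vision.capture("wrist"); cv2.imwrite("pics/w5.png",im[:,:,::-1])
E
```

```text
t 7.35 pos [ 548.4 -193.9  115.8] zyaw -12.6 F [ 1.  -0.4  0.4] m [ 0.01 -0.1   0.06] w 49.6 down [-0.004  0.005 -1.   ] q [-0.47  0.57  1.52  0.    1.05 -0.25]
shift cm [ 0.03  0.18 -0.01] turn -0.002
```

View pics/w5.png

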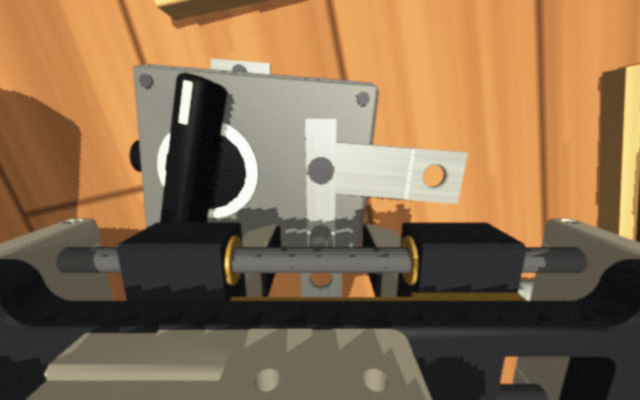

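The hasp lies upright in the picture, with the pivot at (320,170), the post behind the rod at u≈320 and the eye at (321,277). The fingers straddle it evenly (250–395), so I'll close.

{"api": "apply_moves", "payload": {"rows": [[[0,0.15,0],0,2],[[0,0.15,0],0,0],[[0,0.15,0],0,0],[[0,0.15,0],0,0],[[0,0.15,0],0,0]]}}

```text
time: 8.02
tool_pos: [548.7, -194.2, 114.8]
tcp_rot: [-1.575, 0.003, -1.791]
contact_force: [-1.4, -0.5, 1.3]
grip_width: 13.1
```

```bash
cat > arc.py <<'E'
from h import *
import sys
# print rows for swing from current post angle by steps
o=bot.get_obs(); M=R.from_euler('xyz',o['tcp_rot']).as_matrix(); p=o['tool_pos']
piv=np.array([557,-153.2]); d=p[:2]-piv; a0=np.arctan2(d[1],d[0]); print("rad",np.hypot(*d),"ang",np.degrees(a0))
for s in map(float,sys.argv[1:]):
    c=a0+np.radians(s); t=np.array([*(piv+42*np.array([np.cos(c),np.sin(c)])),114])
    print(s,(M.T@(t-p)/10).round(2),-np.radians(s).round(3))
rel([*(piv+42*np.array([np.cos(np.radians(-16.7)),np.sin(np.radians(-16.7))])),114],73.3)
E
python3 arc.py 8 16 24 32 40
```

```text
rad 41.80390904638119 ang -101.50751310765266
8.0 [-0.03  0.08  0.58] -0.14
16.0 [-0.16  0.07  1.16] -0.279
24.0 [-0.38  0.07  1.7 ] -0.419
32.0 [-0.66  0.07  2.21] -0.559
40.0 [-1.01  0.07  2.68] -0.698
t 8.03 pos [ 548.7 -194.2  114.8] zyaw -12.6 F [-1.4 -0.5  1.3] m [0.   0.01 0.  ] w 13.1 down [-0.004  0.004 -1.   ] q [-0.47  0.57  1.53  0.    1.05 -0.25]
shift cm [-3.88  0.07  4.11] turn -1.499
```

{"api": "apply_moves", "payload": {"rows": [[[-0.05,0.05,0.58],-0.14,0],[[-0.16,0.05,1.16],-0.28,0],[[-0.38,0.05,1.7],-0.42,0],[[-0.66,0.05,2.2],-0.56,0],[[-1.0,0.05,2.7],-0.7,0]]}}

```text
time: 8.65
tool_pos: [577.3, -190.0, 114.7]
tcp_rot: [-1.572, 0.006, -1.086]
contact_force: [-2.6, 2.3, 4.4]
grip_width: 12.9
```

```bash
python3 arc.py 8 16 24 32 40 44 46 48
```

```text
rad 42.02486251776993 ang -61.15866051701693
8.0 [-0.05  0.07  0.58] -0.14
16.0 [-0.19  0.07  1.15] -0.279
24.0 [-0.4   0.07  1.7 ] -0.419
32.0 [-0.68  0.07  2.21] -0.559
40.0 [-1.03  0.07  2.68] -0.698
44.0 [-1.23  0.07  2.9 ] -0.768
46.0 [-1.34  0.07  3.  ] -0.803
48.0 [-1.45  0.07  3.09] -0.838
t 8.65 pos [ 577.3 -190.   114.7] zyaw 27.8 F [-2.6  2.3  4.4] m [ 0.41  0.23 -0.02] w 12.9 down [-0.004  0.004 -1.   ] q [-0.45  0.61  1.45  0.    1.09 -0.93]
shift cm [-1.26  0.07  2.92] turn -0.795
```

{"api": "apply_moves", "payload": {"rows": [[[-0.05,0.05,0.58],-0.14,0],[[-0.19,0.05,1.15],-0.28,0],[[-0.4,0.05,1.7],-0.42,0],[[-0.68,0.05,2.2],-0.56,0],[[-1.03,0.05,2.68],-0.7,0]]}}

```text
time: 9.28
tool_pos: [596.6, -168.3, 114.7]
tcp_rot: [-1.568, 0.004, -0.382]
contact_force: [-1.0, 0.3, 4.1]
grip_width: 13.4
```

```bash
python3 arc.py
```

```text
rad 42.372687265465736 ang -20.914743010841335
t 9.28 pos [ 596.6 -168.3  114.7] zyaw 68.1 F [-1.   0.3  4.1] m [ 0.03  0.07 -0.12] w 13.4 down [-0.003  0.004 -1.   ] q [-0.4   0.63  1.41  0.    1.11 -1.59]
shift cm [-0.05  0.07  0.31] turn -0.09
```

{"api": "apply_moves", "payload": {"rows": [[[-0.02,0,0.15],-0.04,0],[[-0.05,0,0.31],-0.08,0],[[-0.05,0,0.31],-0.08,0],[[-0.05,0,0.31],-0.08,0]]}}

```text
time: 9.78
tool_pos: [597.7, -165.0, 114.8]
tcp_rot: [-1.567, 0.003, -0.302]
contact_force: [3.0, 2.8, 0.9]
grip_width: 13.0
```

```bash
python3 - <<'E'
from h import *
rel([597.2,-165.3,114],73.3)
i=vision.camera_info("wrist");im=vision.capture("wrist"); cv2.imwrite("pics/w6.png",im[:,:,::-1])
im=vision.capture("top"); a=im[115:215,325:425,::-1]; im=vision.capture("scene"); b=im[210:310,265:365,::-1]
cv2.imwrite("pics/c6.png",cv2.hconcat([cv2.resize(a,(400,400),interpolation=cv2.INTER_CUBIC),cv2.resize(b,(400,400),interpolation=cv2.INTER_CUBIC)]))
E
```

```text
t 9.78 pos [ 597.7 -165.   114.8] zyaw 72.7 F [3.  2.8 0.9] m [ 0.36 -0.59 -0.04] w 13.0 down [-0.002  0.005 -1.   ] q [-0.39  0.63  1.41  0.    1.11 -1.66]
shift cm [-0.03  0.08 -0.04] turn -0.011
```

View pics/w6.png

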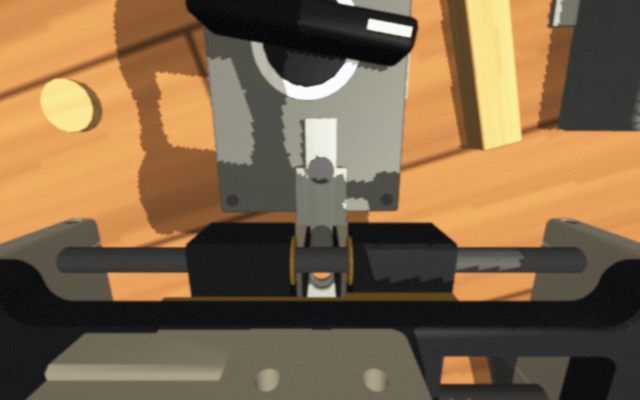

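View pics/c6.png

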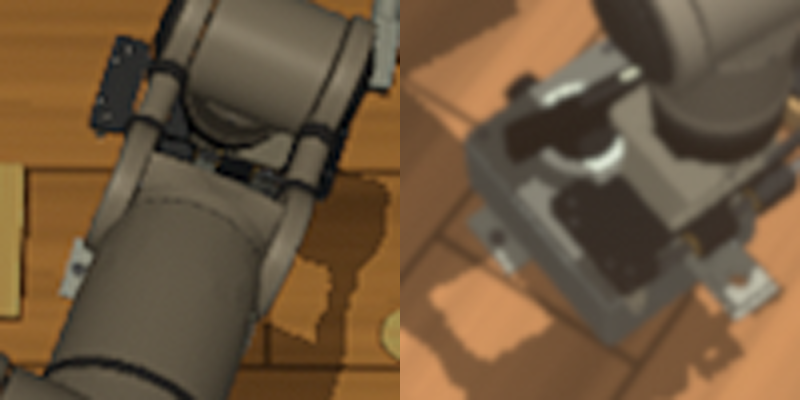

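{"api": "apply_moves", "payload": {"rows": [[[0,0,0],0,4],[[0,0,0],0,4],[[0,0,0],0,4],[[0,-3,0],0,4],[[0,-7,0],0,4]]}}

```text
time: 10.55
tool_pos: [596.9, -165.3, 184.5]
tcp_rot: [-1.567, 0.006, -0.302]
contact_force: [1.4, -1.0, -1.0]
grip_width: 39.8
```

{"api": "apply_moves", "payload": {"rows": [[[3,-5,0],0,4],[[8,-6,0],0,4],[[8,-6,0],0,4],[[8,-6,0],0,4],[[8,-6,0],0,4]]}}

```text
time: 11.18
tool_pos: [672.6, -189.1, 243.7]
tcp_rot: [-1.567, 0.008, -0.302]
contact_force: [0.8, -0.2, -0.3]
grip_width: 40.0
```

```bash
python3 - <<'E'
from h import *
rel([597.2,-165.3,114],73.3)
i=vision.camera_info("wrist");np.save("i7.npy",i,allow_pickle=True);im=vision.capture("wrist"); cv2.imwrite("pics/w7.png",im[:,:,::-1])
E
```

```text
t 11.18 pos [ 672.6 -189.1  243.7] zyaw 72.7 F [ 0.8 -0.2 -0.3] m [ 0.01 -0.13 -0.  ] w 40.0 down [-0.006  0.006 -1.   ] q [-0.38  0.69  0.94  0.    1.52 -1.65]
shift cm [-7.8  13.03 -0.02] turn -0.011
```

View pics/w7.png

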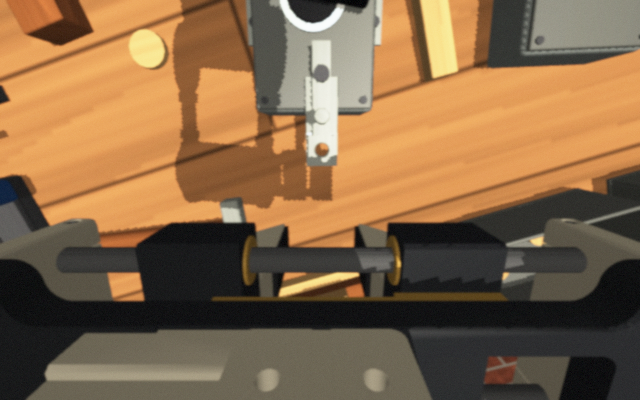

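```bash
python3 - <<'E'
import cv2
im=cv2.imread("pics/w7.png"); cv2.imwrite("pics/w7c.png",cv2.resize(im[55:175,270:370],None,fx=5,fy=5,interpolation=cv2.INTER_CUBIC))
E
```

```text
(no output)
```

View pics/w7c.png

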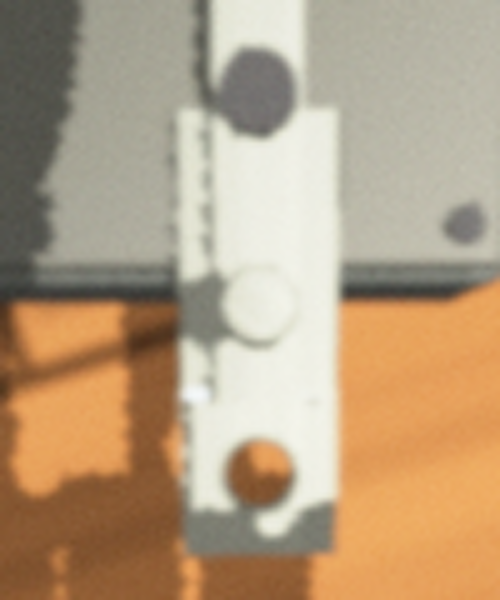

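Through the hasp's hole at crop (261,472) the bench shows, and the hole is centred on the lug (edges 185–335, middle 260). I'll clear the arm and check from the fixed cameras.

{"api": "apply_moves", "payload": {"rows": [[[-3,-2,-5],0,4],[[-6,-3,-10],0,4],[[-9,-3,-15],0,4],[[-12,-3,-20],0,4],[[-15,-3,-25],0,4]]}}

```text
time: 11.85
tool_pos: [453.2, -383.8, 274.8]
tcp_rot: [-1.568, 0.007, -0.302]
contact_force: [1.1, -1.3, -0.0]
grip_width: 40.0
```

{"api": "apply_moves", "payload": {"rows": [[[-2,0,-5],0,4],[[-4,0,-8],0,4],[[-4,0,-8],0,4],[[-4,0,-8],0,4]]}}

```text
time: 12.35
tool_pos: [391.4, -447.6, 275.1]
tcp_rot: [-1.567, 0.006, -0.302]
contact_force: [-0.2, 0.6, 0.0]
grip_width: 40.1
```

```bash
python3 - <<'E'
from h import *
rel([597.2,-165.3,114],73.3)
im=vision.capture("top"); cv2.imwrite("pics/t8.png",im[:,:,::-1]);a=im[115:215,325:425,::-1]; im=vision.capture("scene"); b=im[210:310,265:365,::-1]
cv2.imwrite("pics/s8.png",im[:,:,::-1])
cv2.imwrite("pics/c8.png",cv2.hconcat([cv2.resize(a,(400,400),interpolation=cv2.INTER_CUBIC),cv2.resize(b,(400,400),interpolation=cv2.INTER_CUBIC)]))
E
```

```text
t 12.35 pos [ 391.4 -447.6  275.1] zyaw 72.7 F [-0.2  0.6  0. ] m [ 0.05 -0.18  0.05] w 40.1 down [-0.005  0.005 -1.   ] q [-0.98  0.45  1.25 -0.    1.44 -2.25]
shift cm [11.35 16.16 33.02] turn -0.011
```

View pics/c8.png

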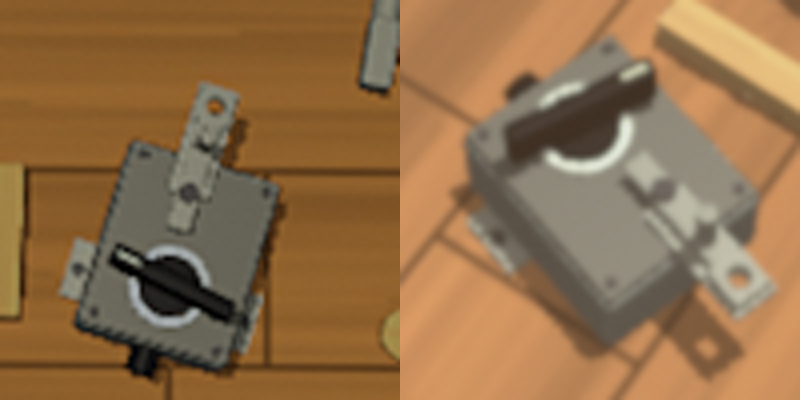

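View pics/t8.png

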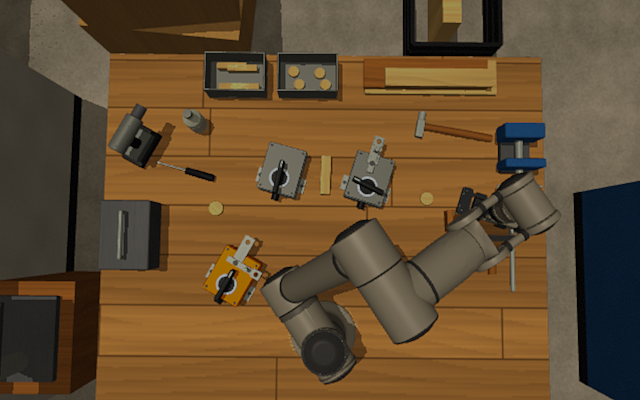

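Both views show the bar across the box and the hasp over the lug with its hole open (top crop (214,106), scene crop (738,276)). The neighbour and loose things look unchanged.

```bash
python3 - <<'E'
from h import *
i=vision.camera_info("top"); j=vision.camera_info("scene")
a0=ray(i,(325+214/4-.4,125+68/4-.4),81); b0=ray(j,(265+338/4-.4,210+283/4-.4),81)
a=ray(i,(325+214/4-.4,115+106/4-.4),91.5); b=ray(j,(265+338/4-.4,210+276/4-.4),91.5)
print("lug before",a0.round(1),b0.round(1),"eye now",a.round(1),b.round(1))
w=np.load("i7.npy",allow_pickle=True).item(); c=lambda u,v:(270+u/5-.4,55+v/5-.4)
P=ray(w,c(257,91),93); E=ray(w,c(261,472),91.5); L=ray(w,c(259,330),81); M1=(ray(w,c(180,115),81)+ray(w,c(338,115),81))/2; M2=(ray(w,c(187,545),81)+ray(w,c(335,545),81))/2
ang=lambda v:np.degrees(np.arctan2(v[1],v[0])).round(2); print("hasp yaw",ang(E-P),"lug yaw",ang(M2-M1))
x=cv2.absdiff(cv2.imread("pics/top0.png"),cv2.imread("pics/t8.png")).max(2); x=(x>60).astype(np.uint8)
n,_,s,_=cv2.connectedComponentsWithStats(x); print([list(q) for q in s[1:] if q[4]>12])
E
```

```text
lug before [ 626.6 -173.1   81. ] [ 627.6 -174.1   81. ] eye now [ 626.1 -171.9   91.5] [ 627.1 -174.3   91.5]
hasp yaw -16.61 lug yaw -16.96
[[np.int32(392), np.int32(164), np.int32(9), np.int32(15), np.int32(49)], [np.int32(367), np.int32(169), np.int32(8), np.int32(12), np.int32(45)], [np.int32(516), np.int32(173), np.int32(9), np.int32(7), np.int32(43)], [np.int32(492), np.int32(175), np.int32(23), np.int32(25), np.int32(202)], [np.int32(352), np.int32(176), np.int32(11), np.int32(9), np.int32(37)], [np.int32(526), np.int32(179), np.int32(8), np.int32(6), np.int32(14)], [np.int32(373), np.int32(187), np.int32(11), np.int32(9), np.int32(55)], [np.int32(448), np.int32(187), np.int32(41), np.int32(44), np.int32(617)], [np.int32(519), np.int32(188), np.int32(12), np.int32(4), np.int32(23)], [np.int32(362), np.int32(193), np.int32(7), np.int32(9), np.int32(43)], [np.int32(476), np.int32(206), np.int32(33), np.int32(24), np.int32(464)], [np.int32(510), np.int32(206), np.int32(34), np.int32(35), np.int32(261)], [np.int32(529), np.int32(207), np.int32(10), np.int32(2), np.int32(17)], [np
[... 1873 characters left out ...]
2(12), np.int32(5), np.int32(22)], [np.int32(272), np.int32(307), np.int32(6), np.int32(10), np.int32(19)], [np.int32(363), np.int32(308), np.int32(19), np.int32(49), np.int32(244)], [np.int32(279), np.int32(310), np.int32(15), np.int32(24), np.int32(138)], [np.int32(533), np.int32(312), np.int32(22), np.int32(5), np.int32(34)], [np.int32(420), np.int32(321), np.int32(81), np.int32(37), np.int32(698)], [np.int32(394), np.int32(322), np.int32(40), np.int32(23), np.int32(95)], [np.int32(400), np.int32(357), np.int32(13), np.int32(3), np.int32(16)], [np.int32(378), np.int32(359), np.int32(58), np.int32(23), np.int32(150)], [np.int32(313), np.int32(381), np.int32(11), np.int32(3), np.int32(17)]]
```

```bash
python3 -c "
from plant import order
print(order.close_job())"
```

```text
the job is handed in; nothing more can be done
None
```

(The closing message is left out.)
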